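# Dial open the spare-key box

### The arm

A 6-joint arm with a two-finger parallel gripper is mounted at the origin on the work surface. World frame = base frame: x ahead of the robot, y to its left, z up, the work surface at z = 0. Lengths are in m, angles in rad, forces in N, time in s.
With the tool pointing down it reaches from about 0.275 to 0.975 m from the base axis. Payload 8.4 kg.
Tool frame: the origin (TCP) lies at the centre of the arm's flange, where the gripper is bolted on; the fingertips stand 190 mm ahead of it and the grasp point (between the pads) lies 171 mm ahead of it; z points along the fingers, y is the line along which they close (so a half turn about z gives the same grasp; the last joint's range is limited). The gripper opens to 92 mm and grips with 3 to 60 N. Pads are 20 mm wide; open, the fingers measure 128 mm over their backs; the gripper's body (75 mm by 189 mm) begins 69 mm behind the grasp point.
Start: joints at [1.158, 0.353, 1.633, -0, 1.155, -0.002], TCP at [0.25, 0.573, 0.405] pointing down, gripper open.
Joint ranges: [-2.63, 2.63], [-0.92, 2.1], [0.06, 2.66], [-1.3, 4.44], [0, 2.69], [-3.02, 3.02]. Speed limits (rad/s): [2.22, 2.22, 2.79, 3.14, 3.14, 3.14].

### API

Orientations are given as a rotation vector (axis times angle).
In Python, from station import * gives the robot as it stands. The module is installed in compiled form; this text tells all that it offers.
- The arm moves only by the shell command python3 -m handwheel 'ROWS' [FORCE]. ROWS is text: rows parted by semicolons, each of 5 numbers parted by spaces: the shift along the tool's x, y, z in cm, then the turn about the tool's z in rad, then the gripper's target within -1 to 1 (shut at 1, half-way at 0, fully open at -1). In form: dx dy dz twist hand; .... A call has 1 to 8 rows; each row shifts and turns the commanded pose from where the row before left it, along the tool's axes as they then stand; what a row does not reach is not made up. A row lasts 1/12 s, in which the tool goes at most 41.7 mm and 7.16 degrees, less where a joint would pass 70% of its speed; a pose out of reach is approached as far as the arm can. A call is refused whole if a number of a shift passes 4.17 or a number of a turn 0.125, either way. A call with a gripper value outside its range is refused whole. The fingers move at their own pace and stop on an object; FORCE is the grip in N (left out, the last holds). Time passes only in rows, so rows that do not move let the fingers close. It gives the time, the measured TCP pose, the force, the opening and the grip force at its end, in the units of the state.
- get_obs(): the state, without advancing time (a new reading comes with each control period).
- read_camera(name): name is "scene" or "side" or "wrist"; returns (picture, depth): 400x640x3 uint8, blue, green, red; 400x640 float32, m along the optical axis (not along the pixel's ray), 0 where there is no reading.
- camera_info(name): a dict with "fx", "fy", "cx", "cy" (pixels), "rvec" (rotation vector, rad) and "tvec" (3), from world to camera coordinates, as OpenCV has them. Camera axes: x right, y down, z forward; pixel columns grow to the right and rows downward; lengths in m; the calibration is good to about 2 mm. The wrist camera is an equidistant fisheye: a pixel r from the principal point sees the ray r / f radians off the axis. A picture is of the moment at which its call begins: read the wrist's pose just before it. camera_info takes no time and is no camera call; for the wrist camera it gives the pose at the moment of the call.
- job_done(): hands the job in; it is judged then, once.
Trained networks look in the newest picture that a camera, given by its name, has taken for a name from the list of things; names that differ only in an ending like _2 or _b are one class to them, and where a whole thing is asked for, a point or a joint stands for the part that bears it (a point fixed in the world has none). Each returns a list of dicts, best first, with "conf" (0 to 1); they miss things now and then, are a little off and sometimes report something else, mostly with a low value. They report only what shows in the picture. A call takes as long as a camera call. They do not tell look-alikes from the thing itself.
- boxes_of(name, camera): "bbox" ([left, top, right, bottom] in pixels, round what is visible of it).
The state is a dict: "clock": time; "qpos": joint angles; "qvel": joint speeds; "effort": joint torques, N m; "eef_pos": TCP position; "tool_rot": TCP orientation; "force": force on the tool from outside, world axes, zero at the start; "ft_torque": the same for the moment, N m; "gripper_width": finger opening in m; "grasp_force": force on a finger pad.
Only numpy, scipy, OpenCV 4.12 (cv2) and the standard library are available. Lean on these libraries where they do the work, as an engineer would, in place of code of your own. Each camera call takes 0.05 s, during which the arm holds its last target. There are 200 camera calls.

### The job

Unlock the spare-key box: with a fingertip, flick the front edge of its lobed thumbwheel to the robot's right, click by click, until the lobe with the raised steel mark rests at the arrow, never letting it run past the arrow. Only then push the latch post on top of the box away from the robot as far as it goes, and move clear. Work gently by pushing only, grip and lift nothing, and leave the other things on the shelf standing where they are.

Things in the scene. Friction and masses are not known exactly. Their poses are not given: they have to be found in the camera images.
- keybox: spare-key box of brushed nickel, 110 mm deep (x) x 150 mm wide (y) x 55 mm high, fixed to the shelf. Origin at the centre of its underside; its x points to its back (away from the robot at yaw 0), y to its left, z up. Its top carries the wheel (left front, partly overhanging the front), an arrow behind the wheel, and the latch (right)
- wheel_axis (a point): on the vertical axis of the thumbwheel, half-way up it; in the box frame at x -40, y 22, z 69 mm. The black wheel is 16 mm thick (61 to 77 mm above the shelf, 6 mm of air under it): a hub of radius 30 mm with eight equal lobes, 45 degrees apart, each 8 mm wide with a round end, reaching to radius 42 mm
- wheel (a joint): wheel angle in rad, growing counter-clockwise from above (front edge to the robot's right). 0 = marked lobe at the arrow (box +x). A click is 0.785 rad (a lobe then points along box -x, +y and the diagonals too); a sprung detent draws the wheel to the nearest click, a push past half a click snaps on to the next; it takes 2 to 3 N at a lobe. Starts 2 to 4 clicks short (-3.14 to -1.57)
- wheel_mark (a point): top of the marked lobe, 36 mm from the wheel axis: it carries a steel rib and a 5 mm high round steel pip; the other seven lobes are plain
- arrow_tip (a point): tip of the fixed arrow on the box top, 4 mm above the box top, 46 mm behind the wheel axis (box +x), pointing at the wheel axis
- latch (a joint): travel of the latch in m: 0 = locked (start), 0.028 = end stop, fully open. It slides along the box's +x, with about 1.2 N of friction, and stays where it is left
- latch_post (a point): centre of the top of the latch post, an upright steel post 14 mm in diameter. The top is 81.5 mm above the shelf; it stands 22 mm above its 4 mm thick, 40 mm long slide plate. Locked, it is at x -20, y -50 mm in the box frame
- flask: bystander: turquoise glass perfume flask, 36 x 50 x 92 mm high, loose, standing on the shelf to the left of the box; origin at the centre of its underside
- cedar: bystander: round cedar freshener block, diameter 52 mm, 22 mm high, loose, on the shelf in front of the box's right half; origin at the centre of its underside
- extender_a: bystander: steel tire valve extender, diameter 13 mm, 40 mm high, loose, standing on top of the box at its back left corner; origin at the centre of its underside
- extender_b: bystander: the same kind of valve extender, standing on the shelf to the right of the box; origin at the centre of its underside
- clip: bystander: black plastic sun visor clip, 60 x 22 x 14 mm, loose, on the shelf to the right of the box; origin at the centre of its underside
- wax_tin: bystander: round wax tin, diameter 72 mm, 32 mm high, loose, on the shelf behind the box; origin at the centre of its underside
Not all that is in view belongs to the job. Leave any pink or red look-alike of the keybox alone.

How it is judged:
By the outcome, as a careful person would: the job done as asked, in the order asked, and still so for the second after the job is handed in, with the robot touching nothing.
It also fails if it takes over 58 s, if anything falls off the work surface, if the arm or the gripper's body presses on something with over 40 N, if the wrist force passes 120 N, or if a joint passes its speed limit or range.

## Working session

There is one attempt and no reset: what is moved stays moved. The work goes in short steps, Python scripts to look and compute and a shell command to move; the robot and the scene stay as the last step left them, time stands still between calls to the robot, and variables do not carry over. Pictures are saved under pics/ and viewed, at most 10 in all, crops included, and the job is handed in when it is done.

```bash
mkdir -p pics; cat > h.py <<'E'
from station import *
import numpy as np, cv2
def ray(cam,u,v,ci=None):
    c=ci or camera_info(cam); R=cv2.Rodrigues(np.array(c["rvec"],float))[0]; t=np.array(c["tvec"],float)
    x=(u-c["cx"])/c["fx"]; y=(v-c["cy"])/c["fy"]
    if cam=="wrist":
        r=np.hypot(x,y); s=np.sin(r)/max(r,1e-9); d=np.array([x*s,y*s,np.cos(r)])
    else: d=np.array([x,y,1.])
    return -R.T@t, R.T@d
def at_z(cam,u,v,z,ci=None):
    o,d=ray(cam,u,v,ci); return o+d*(z-o[2])/d[2]
def proj(cam,P,ci=None):
    c=ci or camera_info(cam); R=cv2.Rodrigues(np.array(c["rvec"],float))[0]
    p=R@np.array(P,float)+np.array(c["tvec"],float)
    if cam=="wrist":
        r=np.hypot(p[0],p[1]); k=np.arctan2(r,p[2])/max(r,1e-9); return c["cx"]+c["fx"]*p[0]*k, c["cy"]+c["fy"]*p[1]*k
    return c["cx"]+c["fx"]*p[0]/p[2], c["cy"]+c["fy"]*p[1]/p[2]
E
python3 - <<'E'
from h import *
o=get_obs(); print(o["clock"],o["eef_pos"],o["tool_rot"],o["gripper_width"])
for cam in("scene","side"):
    p,d=read_camera(cam); cv2.imwrite(f"pics/{cam}0.png",p); np.save(f"pics/{cam}0d.npy",d)
    c=camera_info(cam); print(cam,{k:np.round(v,3) for k,v in c.items()})
    for n in("keybox","wheel","wheel_mark","latch_post","flask","cedar"):
        print(n,[(np.round(b["bbox"]).astype(int).tolist(),round(b["conf"],2)) for b in boxes_of(n,cam)[:3]])
E
```

```text
0.0 [0.24949254 0.57280327 0.40398471] [-6.40649221e-01 -3.07530169e+00  2.05548949e-03] 0.09197737399048016
scene {'fx': np.float64(416.41), 'fy': np.float64(416.41), 'cx': np.float64(318.246), 'cy': np.float64(195.549), 'rvec': array([ 2.154,  1.366, -0.438]), 'tvec': array([-0.28 , -0.364,  1.083])}
keybox [([224, 154, 330, 261], 0.87), ([141, 262, 271, 400], 0.63), ([380, 107, 472, 187], 0.57)]
wheel [([174, 268, 227, 326], 0.82), ([257, 162, 299, 199], 0.76), ([409, 108, 451, 139], 0.59)]
wheel_mark [([172, 266, 231, 323], 0.85), ([410, 107, 450, 136], 0.81), ([249, 160, 298, 201], 0.6)]
latch_post [([157, 331, 183, 358], 0.88), ([238, 194, 255, 215], 0.77), ([254, 159, 299, 198], 0.7)]
flask [([343, 155, 374, 201], 0.66)]
cedar [([217, 172, 248, 203], 0.55)]
side {'fx': np.float64(383.02), 'fy': np.float64(383.02), 'cx': np.float64(320.617), 'cy': np.float64(204.076), 'rvec': array([ 2.071, -0.839,  0.428]), 'tvec': array([-0.387,  0.331,  0.381])}
keybox [([290, 218, 397, 311], 0.9), ([183, 160, 268, 225], 0.72), ([426, 226, 535, 314], 0.71)]
wheel [([289, 229, 344, 272], 0.9), ([441, 238, 499, 285], 0.78)]
wheel_mark [([184, 161, 221, 187], 0.86), ([289, 230, 342, 273], 0.71), ([442, 240, 499, 287], 0.58)]
latch_post [([213, 180, 238, 198], 0.74), ([511, 259, 524, 280], 0.6), ([345, 255, 372, 281], 0.53)]
flask [([259, 188, 292, 236], 0.63)]
cedar [([306, 303, 338, 342], 0.77)]
```

View pics/scene0.png

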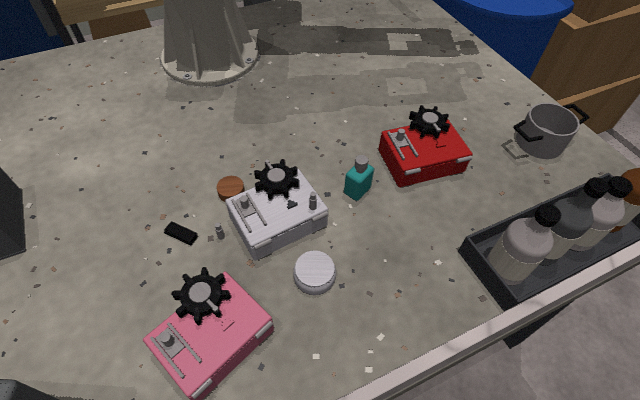

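View pics/side0.png

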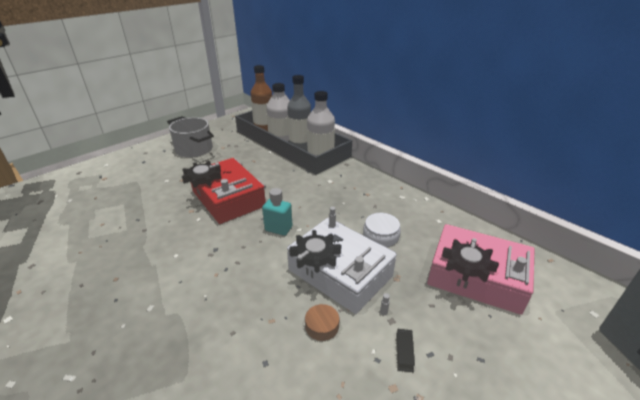

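Three candidates in the scene image: a nickel box (277,207), a red one (425,145) and a pink one (208,330). The nickel one with cedar, flask and tin around it is the right one. I'll check it in a close crop and measure its pose from depth.

```bash
python3 - <<'E'
from h import *
p=cv2.imread("pics/scene0.png"); d=np.load("pics/scene0d.npy")
s=p[140:270,205:345]; cv2.imwrite("pics/crop0.png",cv2.resize(s,None,fx=4.4,fy=4.4,interpolation=cv2.INTER_CUBIC))
def cloud(cam,d):
    c=camera_info(cam);R=cv2.Rodrigues(np.array(c["rvec"]))[0];v,u=np.mgrid[:400,:640]
    P=np.stack([(u-c["cx"])/c["fx"]*d,(v-c["cy"])/c["fy"]*d,d],-1); return (P-np.array(c["tvec"]))@R
for cam,(l,t,r,b) in(("scene",(222,152,332,263)),("side",(286,215,400,312))):
    d=np.load(f"pics/{cam}0d.npy"); P=cloud(cam,d)[t:b,l:r].reshape(-1,3)
    print(cam,"floor",np.percentile(cloud(cam,d)[t-5:b+5,l-5:r+5][...,2],5))
    m=(P[:,2]>.047)&(P[:,2]<.066); Q=P[m][:,:2]
    k=np.linalg.norm(Q-np.median(Q,0),axis=1)<.12; print(m.sum(),cv2.minAreaRect((Q[k]*1000).astype(np.float32)))
    w=(P[:,2]>.07)&(P[:,2]<.08); print("wheelz",w.sum(),np.median(P[w],0))
for n in("flask","cedar","wax_tin"):
    pass
E
```

```text
scene floor -0.0007600224629048962
3811 ((548.6573486328125, -35.956695556640625), (128.66995239257812, 150.23692321777344), 5.022598743438721)
wheelz 847 [ 0.51825215 -0.02085227  0.07739181]
side floor -0.0021433118608808004
3065 ((540.1084594726562, -37.47865295410156), (141.75961303710938, 150.79383850097656), 5.485220432281494)
wheelz 1075 [ 0.50786304 -0.02391575  0.07595198]
```

View pics/crop0.png

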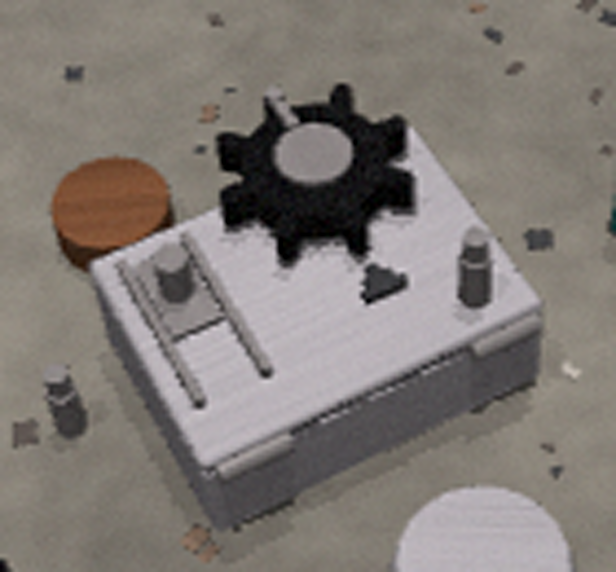

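The crop confirms the nickel box: wheel (276,178), arrow (292,204), and the marked lobe at about (268,162), facing the robot. Next I'll work out the mark angle and how far to move.

```bash
cat >> h.py <<'E'
YAW=np.radians(5.2); C=np.array([.557,-.0355])
def b2w(x,y):  # box mm -> world m
    c,s=np.cos(YAW),np.sin(YAW); return C+np.array([c*x-s*y,s*x+c*y])/1000
def w2b(P):
    c,s=np.cos(YAW),np.sin(YAW); q=(np.array(P)[:2]-C)*1000; return np.array([c*q[0]+s*q[1],-s*q[0]+c*q[1]])
def go(bx,by,z):  # TCP goal in box mm / world z -> shift in tool axes, cm
    o=get_obs(); R=cv2.Rodrigues(np.array(o["tool_rot"]))[0]
    return np.round(R.T@(np.r_[b2w(bx,by),z]-o["eef_pos"])*100,2)
def ang():
    R=cv2.Rodrigues(np.array(get_obs()["tool_rot"]))[0]
    return np.degrees(np.arctan2(R[1,1],R[0,1]))-np.degrees(YAW)  # tool y from box x
E
python3 - <<'E'
from h import *
for cam,u,v in(("scene",267.5,161.6),):
    print("mark",w2b(at_z(cam,u,v,.080))-[-40,22])
for n,P in(("axis",[-40,22,77]),("arrow",[6,22,59]),("post",[-20,-50,81.5]),("ext back corner",[55,75,55]),("markfront",[-76,22,80]),("front right",[-65.5,-3.5,80])):
    q=np.r_[b2w(*P[:2]),P[2]/1000]; print(n,q.round(4),[np.round(proj(c,q)) for c in("scene","side")])
print(cv2.Rodrigues(np.array(get_obs()["tool_rot"]))[0].round(3),ang(),go(-110,22,.36))
E
```

```text
mark [-40.9538962    1.08092681]
axis [ 0.5152 -0.0172  0.077 ] [array([277., 178.]), array([317., 244.])]
arrow [ 0.561 -0.013  0.059] [array([290., 202.]), array([335., 238.])]
post [ 0.5416 -0.0871  0.0815] [array([245., 201.]), array([361., 256.])]
ext back corner [0.605  0.0442 0.055 ] [array([330., 211.]), array([329., 215.])]
markfront [ 0.4793 -0.0205  0.08  ] [array([268., 164.]), array([302., 255.])]
front right [ 0.4921 -0.0449  0.08  ] [array([258., 173.]), array([319., 259.])]
[[-0.917  0.399 -0.   ]
 [ 0.399  0.917 -0.   ]
 [ 0.    -0.    -1.   ]] 61.25994314579994 [-41.78 -46.87   4.47]
```

Mark is at the front, (−41, +1) from the axis, so 4 clicks are needed. I'll close the hand and approach in front of the wheel, up high.

```bash
python3 -m handwheel '-1.5 -1.7 0 0 1;-2.6 -2.9 0 0 1;-2.6 -2.9 0 0 1;-2.6 -2.9 0 0 1;-2.6 -2.9 0 0 1;-2.6 -2.9 0 0 1;-2.6 -2.9 0 0 1;-2.6 -2.9 0 0 1' 10 && python3 -m handwheel '-2.6 -2.9 0 0 1;-2.6 -2.9 0 0 1;-2.6 -2.9 0 0 1;-2.6 -2.9 0 0 1;-2.6 -2.9 0 0 1;-2.6 -2.9 0 0 1;-2.6 -2.9 0 0 1;-2 -2.4 0 0 1' && python3 -m handwheel '0 0 1.5 0.1 1;0 0 1.5 0.1 1;0 0 1.5 0.084 1; 0 0 0 0 1;0 0 0 0 1'
python3 - <<'E'
from h import *
print(ang(),go(-120,29.3,.32))
ci=camera_info("wrist");p,d=read_camera("wrist"); cv2.imwrite("pics/w0.png",p); o=get_obs();print(o["clock"],o["eef_pos"],o["force"],o["gripper_width"])
R=cv2.Rodrigues(np.array(o["tool_rot"]))[0]
for n,P in(("axis",[-40,22,77]),("arrow",[6,22,59]),("post",[-20,-50,81.5]),("BL",[55,75,55]),("FR",[-55,-75,55]),("mark",[-76,22,82])):
    q=np.r_[b2w(*P[:2]),P[2]/1000]; print(n,np.round(proj("wrist",q,ci)))
E
```

```text
clock: 1.37
eef_pos: [0.3424, 0.2909, 0.4049]
tool_rot: [0.64, 3.075, 0.001]
force: [1.6, 0.3, -0.2]
gripper_width: 0.0407
grasp_force: 0.0
clock: 2.03
eef_pos: [0.4373, 0.0014, 0.4051]
tool_rot: [0.641, 3.074, -0.0]
force: [-0.0, 0.5, -0.5]
gripper_width: 0.0008
grasp_force: 0.0
clock: 2.45
eef_pos: [0.4367, 0.0038, 0.3595]
tool_rot: [-1.065, -2.954, 0.001]
force: [0.6, 0.0, 0.9]
gripper_width: 0.0003
grasp_force: 0.0
45.142585916956165 [-1.2  -1.73  3.95]
2.5 [0.43704109 0.00393605 0.36015201] [0.78061516 0.14238504 0.28831236] 0.0004567037901128756
axis [355. 280.]
arrow [382. 298.]
post [317. 336.]
BL [443. 290.]
FR [279. 315.]
mark [329. 258.]
```

View pics/w0.png

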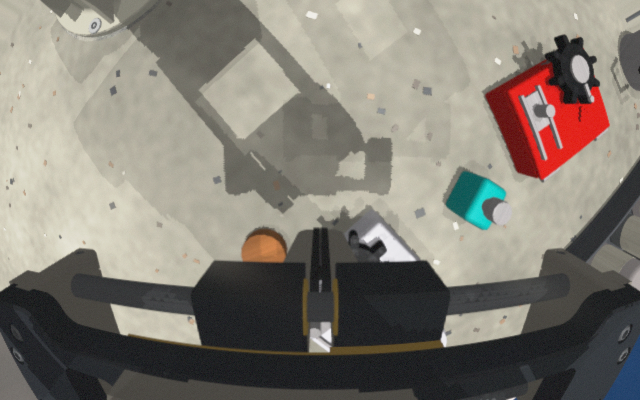

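The wrist view is mostly hidden by the fingers: the cedar is at (264,246) and the wheel's edge at (355,240). I'll drop to wheel height at the standoff and check from the fixed cameras.

```bash
python3 -m handwheel '-0.6 -0.87 0 0 1;-0.6 -0.86 1.5 0 1;0 0 2.5 0 1;0 0 2.5 0 1;0 0 2 0 1;0 0 1.5 0 1;0 0 0.5 0 1;0 0 0 0 1'
python3 - <<'E'
from h import *
print(ang(),go(-120,29.3,.2545))
o=get_obs();R=cv2.Rodrigues(np.array(o["tool_rot"]))[0]; T=np.array(o["eef_pos"]); print(T,o["force"])
out=[]
for cam in("scene","side"):
    p,d=read_camera(cam)
    cor=[proj(cam,T+R@np.array([sx*.01,sy*.018,.19])) for sx,sy in((1,1),(1,-1),(-1,-1),(-1,1))]
    k=5; u,v=(277,180) if cam=="scene" else (312,245)
    x0,y0=u-40,v-52; im=cv2.resize(p[y0:y0+80+24,x0:x0+80],None,fx=k,fy=k,interpolation=cv2.INTER_CUBIC)
    pts=(np.array(cor)-[x0,y0]+.5)*k; cv2.polylines(im,[pts.astype(int)],True,(0,255,0),1)
    circ=[proj(cam,np.r_[b2w(-40+42*np.cos(a),22+42*np.sin(a)),.077]) for a in np.arange(0,6.3,.1)]
    cv2.polylines(im,[((np.array(circ)-[x0,y0]+.5)*k).astype(int)],True,(0,255,255),1); out.append(im)
cv2.imwrite("pics/chk.png",np.hstack(out))
E
```

```text
clock: 3.17
eef_pos: [0.435, -0.0174, 0.2544]
tool_rot: [-1.067, -2.954, 0.001]
force: [-0.6, -0.7, 0.3]
gripper_width: 0.0006
grasp_force: 0.0
45.06268612328064 [ 0.02  0.01 -0.01]
[ 0.43496633 -0.01741378  0.25439333] [-0.6080517  -0.69480576  0.30354901]
```

View pics/chk.png

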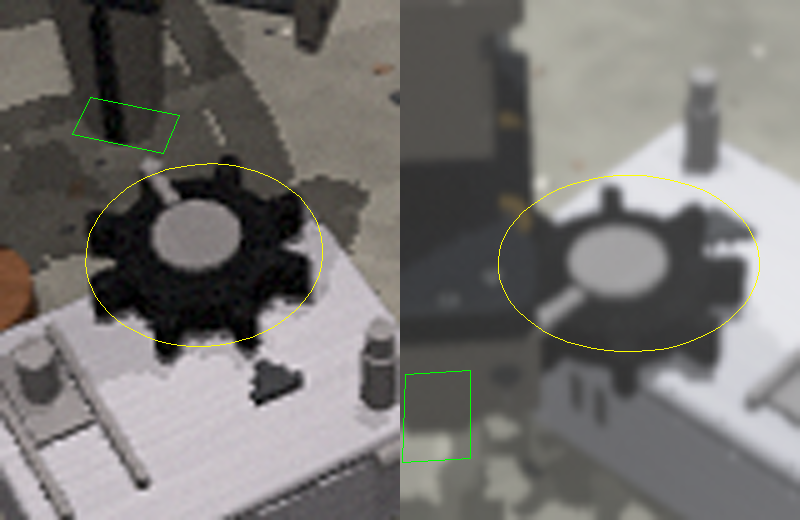

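The overlay agrees to within 2–3 mm: in the left panel the wheel rim sits on the yellow circle and the mark is at (152,165), pointing at the robot. The finger is in front of the wheel. Entering the gap to the left of the marked lobe.

```bash
python3 -m handwheel '-0.5 0.5 0 0 1;-0.5 0.5 0 0 1;-0.4 0.4 0 0 1;-0.3 0.3 0 0 1;-0.14 0.14 0 0 1;0 0 0 0 1;0 0 0 0 1' && python3 -m handwheel '-0.2 -0.2 0 0 1;-0.2 -0.2 0 0 1;0 0 0 0 1' && python3 -m handwheel '-0.2 -0.2 0 0 1;-0.2 -0.2 0 0 1;0 0 0 0 1' && python3 -m handwheel '-0.2 -0.2 0 0 1;-0.2 -0.2 0 0 1;0 0 0 0 1'
```

```text
clock: 3.85
eef_pos: [0.4603, -0.0145, 0.2544]
tool_rot: [-1.068, -2.951, 0.001]
force: [-5.0, 1.4, 3.1]
gripper_width: 0.0005
grasp_force: 2.3
clock: 4.1
eef_pos: [0.4609, -0.0204, 0.2545]
tool_rot: [-1.068, -2.951, 0.001]
force: [-5.0, 0.6, 1.4]
gripper_width: 0.0003
grasp_force: 2.0
clock: 4.35
eef_pos: [0.4625, -0.0264, 0.2548]
tool_rot: [1.069, 2.953, 0.0]
force: [0.3, -0.7, 0.1]
gripper_width: 0.0008
grasp_force: 0.1
clock: 4.6
eef_pos: [0.4631, -0.0321, 0.2549]
tool_rot: [1.069, 2.952, 0.0]
force: [-0.5, 0.1, 0.0]
gripper_width: 0.0009
grasp_force: 0.0
```

```bash
cat >> h.py <<'E'
def mark():
    o={}
    for cam in("scene","side"):
        p,_=read_camera(cam); g=cv2.cvtColor(p,cv2.COLOR_BGR2GRAY)
        best=[]
        for a in range(-180,180,15):
            s=[]
            for r in(31,34,37):
                u,v=proj(cam,np.r_[b2w(-40+r*np.cos(np.radians(a)),22+r*np.sin(np.radians(a))),.079]); s.append(cv2.getRectSubPix(g,(1,1),(u,v))[0,0])
            best.append((a,int(min(s))))
        o[cam]=best
        print(cam,best)
E
python3 - <<'E'
from h import *
mark()
p,_=read_camera("scene");q,_=read_camera("side")
cv2.imwrite("pics/s2.png",np.hstack([cv2.resize(p[135:225,225:315],None,fx=4.4,fy=4.4,interpolation=2),cv2.resize(q[200:290,270:360],None,fx=4.4,fy=4.4,interpolation=2)]))
E
```

```text
scene [(-180, 9), (-165, 22), (-150, 31), (-135, 4), (-120, 20), (-105, 5), (-90, 4), (-75, 18), (-60, 8), (-45, 2), (-30, 4), (-15, 18), (0, 5), (15, 3), (30, 17), (45, 85), (60, 3), (75, 6), (90, 53), (105, 46), (120, 11), (135, 28), (150, 22), (165, 14)]
side [(-180, 51), (-165, 60), (-150, 75), (-135, 79), (-120, 77), (-105, 57), (-90, 53), (-75, 56), (-60, 134), (-45, 200), (-30, 79), (-15, 70), (0, 216), (15, 222), (30, 105), (45, 58), (60, 54), (75, 50), (90, 51), (105, 51), (120, 51), (135, 61), (150, 62), (165, 51)]
```

View pics/s2.png

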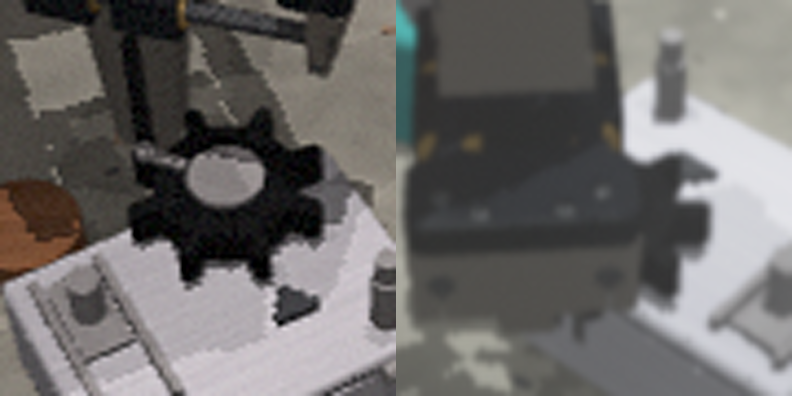

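Scene crop: the marked lobe at (145,152) has turned towards the right, with the fingertip behind it. I'll keep going until the finger sits in the next gap.

```bash
python3 -m handwheel '-0.2 -0.2 0 0 1;-0.2 -0.2 0 0 1;0 0 0 0 1' && python3 -m handwheel '-0.2 -0.2 0 0 1;-0.1 -0.1 0 0 1;0 0 0 0 1;0 0 0 0 1'
python3 - <<'E'
from h import *
print(w2b(get_obs()["eef_pos"]))
p,_=read_camera("scene")
g=cv2.cvtColor(p,cv2.COLOR_BGR2GRAY)
cv2.imwrite("pics/s3.png",cv2.resize(p[145:215,240:310],None,fx=6,fy=6,interpolation=2))
E
```

```text
clock: 5.05
eef_pos: [0.4631, -0.0376, 0.2547]
tool_rot: [1.07, 2.954, 0.0]
force: [0.6, -0.6, 0.2]
gripper_width: 0.0007
grasp_force: 0.0
clock: 5.38
eef_pos: [0.4634, -0.0416, 0.2547]
tool_rot: [-1.07, -2.954, -0.0]
force: [1.0, -0.4, -0.1]
gripper_width: 0.0006
grasp_force: 0.0
[-93.79534144   2.39927693]
```

View pics/s3.png

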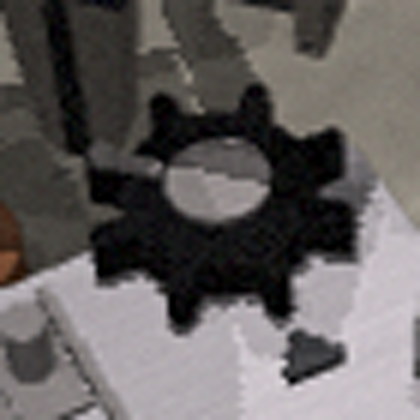

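Mark is now at pixel (256,171), matching the predicted front-right click (258,173), so one click is done. Repeating with a slightly shallower entry.

```bash
cat >> h.py <<'E'
def lobes(tag):
    p,_=read_camera("scene"); g=cv2.cvtColor(p,cv2.COLOR_BGR2GRAY); cv2.imwrite(f"pics/{tag}.png",p)
    r=[]
    for a in range(-180,180,45):
        s=[float(cv2.getRectSubPix(g,(3,3),proj("scene",np.r_[b2w(-40+q*np.cos(np.radians(a)),22+q*np.sin(np.radians(a))),.079])).mean()) for q in(32,34,36)]
        r.append((a,int(np.mean(s))))
    o=get_obs(); print(w2b(o["eef_pos"]),o["clock"],r)
E
python3 -m handwheel '0.4 -0.4 0 0 1;0.52 -0.52 0 0 1;0.6 0.6 0 0 1;0.7 0.7 0 0 1;0.68 0.68 0 0 1;0 0 0 0 1' && python3 -m handwheel '-0.3 0.3 0 0 1;-0.28 0.28 0 0 1;-0.2 0.2 0 0 1;0 0 0 0 1;0 0 0 0 1'; python3 -c "
from h import *
lobes('c1')"
```

```text
clock: 5.93
eef_pos: [0.4477, -0.0131, 0.2548]
tool_rot: [-1.068, -2.954, -0.001]
force: [-0.0, -0.2, -0.4]
gripper_width: 0.0004
grasp_force: 0.0
clock: 6.35
eef_pos: [0.4592, -0.014, 0.2546]
tool_rot: [1.07, 2.954, 0.0]
force: [0.8, 0.2, -0.1]
gripper_width: 0.0005
grasp_force: 0.0
[-95.58043615  30.28077206] 6.4 [(-180, 12), (-135, 41), (-90, 12), (-45, 9), (0, 24), (45, 17), (90, 14), (135, 13)]
```

No contact on entry, and the detector reads the mark at −135. Pushing click 2.

```bash
python3 -m handwheel '-0.2 -0.2 0 0 1;-0.2 -0.2 0 0 1;-0.2 -0.2 0 0 1;-0.2 -0.2 0 0 1' && python3 -m handwheel '-0.2 -0.2 0 0 1;-0.2 -0.2 0 0 1;-0.2 -0.2 0 0 1' && python3 -m handwheel '-0.2 -0.2 0 0 1;-0.2 -0.2 0 0 1;-0.2 -0.2 0 0 1;0 0 0 0 1;0 0 0 0 1'; python3 -c "
from h import *
lobes('c2')"
```

```text
clock: 6.73
eef_pos: [0.4597, -0.0254, 0.2546]
tool_rot: [-1.07, -2.953, 0.0]
force: [-0.7, 0.9, -0.2]
gripper_width: 0.0002
grasp_force: 0.7
clock: 6.98
eef_pos: [0.4608, -0.034, 0.2548]
tool_rot: [1.069, 2.953, -0.0]
force: [-0.1, 0.1, -0.6]
gripper_width: 0.0003
grasp_force: 0.2
clock: 7.4
eef_pos: [0.4615, -0.0422, 0.2547]
tool_rot: [1.07, 2.954, -0.0]
force: [-0.1, 0.3, -0.4]
gripper_width: 0.0004
grasp_force: 0.0
[-95.76583196   2.1568606 ] 7.45 [(-180, 15), (-135, 11), (-90, 18), (-45, 14), (0, 22), (45, 15), (90, 7), (135, 24)]
```

```bash
python3 -c "
import cv2
p=cv2.imread('pics/c2.png'); cv2.imwrite('pics/c2c.png',cv2.resize(p[145:215,230:310],None,fx=7,fy=7,interpolation=2))"
```

```text
(no output)
```

View pics/c2c.png

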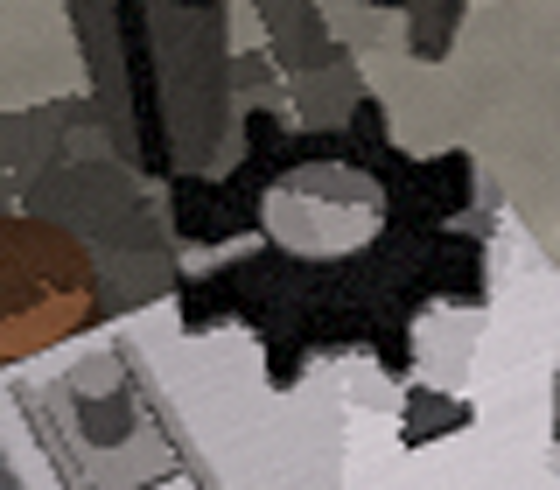

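The mark at (195,262) in this crop (scene pixel 258,182) points towards −y, so two clicks are done and two remain. Click 3, same strokes.

```bash
python3 -m handwheel '0.4 -0.4 0 0 1;0.4 -0.4 0 0 1;0.6 0.6 0 0 1;0.7 0.7 0 0 1;0.7 0.7 0 0 1;0 0 0 0 1;-0.3 0.3 0 0 1;-0.3 0.3 0 0 1' && python3 -m handwheel '-0.2 0.2 0 0 1;0 0 0 0 1;0 0 0 0 1' && python3 -m handwheel '-0.2 -0.2 0 0 1;-0.2 -0.2 0 0 1;-0.2 -0.2 0 0 1;-0.2 -0.2 0 0 1' && python3 -m handwheel '-0.2 -0.2 0 0 1;-0.2 -0.2 0 0 1;-0.2 -0.2 0 0 1' && python3 -m handwheel '-0.2 -0.2 0 0 1;-0.2 -0.2 0 0 1;-0.2 -0.2 0 0 1;0 0 0 0 1;0 0 0 0 1'; sed -i 's/(3,3),proj/(5,5),proj/; s/\.mean()) for q/.max()) for q/' h.py; python3 -c "
from h import *
lobes('c3')
p=cv2.imread('pics/c3.png');cv2.imwrite('pics/c3c.png',cv2.resize(p[145:215,230:310],None,fx=7,fy=7,interpolation=2))
for a in range(-180,180,45): print(a,np.round(proj('scene',np.r_[b2w(-40+36*np.cos(np.radians(a)),22+36*np.sin(np.radians(a))),.079])))"
```

```text
clock: 8.12
eef_pos: [0.4565, -0.0137, 0.2548]
tool_rot: [1.068, 2.954, 0.0]
force: [-0.2, -0.5, 0.4]
gripper_width: 0.0004
grasp_force: 0.0
clock: 8.37
eef_pos: [0.4592, -0.014, 0.2546]
tool_rot: [1.07, 2.954, 0.0]
force: [-0.7, 0.3, 0.3]
gripper_width: 0.0005
grasp_force: 0.0
clock: 8.7
eef_pos: [0.4597, -0.0255, 0.2546]
tool_rot: [-1.07, -2.954, 0.0]
force: [-0.5, 0.9, 0.2]
gripper_width: 0.0003
grasp_force: 0.7
clock: 8.95
eef_pos: [0.4608, -0.034, 0.2548]
tool_rot: [1.07, 2.953, -0.0]
force: [-0.4, 0.3, 1.3]
gripper_width: 0.0004
grasp_force: 0.2
clock: 9.37
eef_pos: [0.4615, -0.0422, 0.2547]
tool_rot: [1.07, 2.954, 0.0]
force: [0.8, 0.7, -0.6]
gripper_width: 0.0003
grasp_force: 0.0
[-95.75883192   2.13330004] 9.4167 [(-180, 70), (-135, 18), (-90, 21), (-45, 132), (0, 122), (45, 59), (90, 50), (135, 96)]
-180 [268. 164.]
-135 [258. 173.]
-90 [259. 185.]
-45 [271. 193.]
0 [287. 191.]
45 [297. 181.]
90 [295. 169.]
135 [283. 162.]
```

View pics/c3c.png

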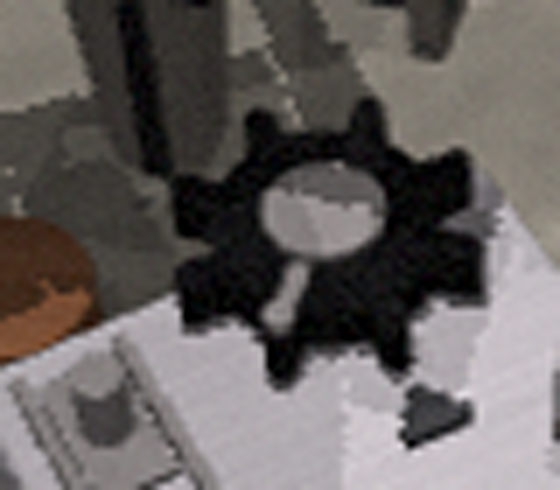

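Mark at (283,310) in the crop is on the −45° lobe, so three clicks are done. Last click, using the same stroke.

```bash
python3 -m handwheel '0.4 -0.4 0 0 1;0.4 -0.4 0 0 1;0.6 0.6 0 0 1;0.7 0.7 0 0 1;0.7 0.7 0 0 1;0 0 0 0 1;-0.3 0.3 0 0 1;-0.3 0.3 0 0 1' && python3 -m handwheel '-0.2 0.2 0 0 1;0 0 0 0 1;0 0 0 0 1' && python3 -m handwheel '-0.2 -0.2 0 0 1;-0.2 -0.2 0 0 1;-0.2 -0.2 0 0 1;-0.2 -0.2 0 0 1' && python3 -m handwheel '-0.2 -0.2 0 0 1;-0.2 -0.2 0 0 1;-0.2 -0.2 0 0 1' && python3 -m handwheel '-0.2 -0.2 0 0 1;-0.2 -0.2 0 0 1;-0.2 -0.2 0 0 1;0 0 0 0 1;0 0 0 0 1' && python3 -m handwheel '0.4 -0.4 0 0 1;0.5 -0.5 0 0 1;0.6 -0.6 0 0 1;0.5 -0.5 0 0 1;0 0 -1 0 1;0 0 -1 0 1;0 0 -1 0 1;0 0 0 0 1'; python3 -c "
from h import *
lobes('c4')
a=cv2.cvtColor(cv2.imread('pics/c3.png'),6);b=cv2.cvtColor(cv2.imread('pics/c4.png'),6)
print(b[183:196,264:294:1].astype(int))
d=b.astype(int)-a; s=d[183:197,264:294]
print('brighter',[(x+264,y+183) for y,x in np.argwhere(s>50)]);print('darker',[(x+264,y+183) for y,x in np.argwhere(s<-50)])
print(ang(),go(-60,-50,.285))
"
```

```text
clock: 10.08
eef_pos: [0.4565, -0.0137, 0.2548]
tool_rot: [1.068, 2.954, 0.0]
force: [-0.1, 0.1, 0.2]
gripper_width: 0.0003
grasp_force: 0.0
clock: 10.33
eef_pos: [0.4592, -0.014, 0.2546]
tool_rot: [1.07, 2.954, 0.0]
force: [0.5, -0.1, 0.4]
gripper_width: 0.0005
grasp_force: 0.0
clock: 10.67
eef_pos: [0.4597, -0.0255, 0.2547]
tool_rot: [-1.07, -2.954, 0.0]
force: [-0.6, 1.9, 0.6]
gripper_width: 0.0005
grasp_force: 0.7
clock: 10.92
eef_pos: [0.4608, -0.034, 0.2548]
tool_rot: [1.07, 2.953, -0.0]
force: [-0.3, 0.6, -0.3]
gripper_width: 0.0009
grasp_force: 0.1
clock: 11.33
eef_pos: [0.4615, -0.0422, 0.2547]
tool_rot: [1.07, 2.954, 0.0]
force: [-0.2, 0.9, 0.3]
gripper_width: 0.0004
grasp_force: 0.0
clock: 12.0
eef_pos: [0.4331, -0.0446, 0.286]
tool_rot: [1.069, 2.952, 0.001]
force: [0.4, -0.5, -0.2]
gripper_width: 0.0003
grasp_force: 0.0
[-124.32077611    2.20073033] 12.05 [(-180, 71), (-135, 23), (-90, 22), (-45, 33), (0, 160), (45, 100), (90, 65), (135, 97)]
[[ 20  26  22  18  13  10  28  13  10  13  14   7  18  14  11  33  92 133
  136 116   6  19  16  19  26  26   9  14   9   1]
 [ 23
[... 3027 characters left out ...]
(270), np.int64(187)), (np.int64(271), np.int64(187)), (np.int64(272), np.int64(187)), (np.int64(268), np.int64(188)), (np.int64(269), np.int64(188)), (np.int64(270), np.int64(188)), (np.int64(271), np.int64(188)), (np.int64(267), np.int64(189)), (np.int64(268), np.int64(189)), (np.int64(269), np.int64(189)), (np.int64(270), np.int64(189)), (np.int64(271), np.int64(189)), (np.int64(267), np.int64(190)), (np.int64(268), np.int64(190)), (np.int64(269), np.int64(190)), (np.int64(270), np.int64(190)), (np.int64(271), np.int64(190)), (np.int64(268), np.int64(191)), (np.int64(269), np.int64(191)), (np.int64(270), np.int64(191)), (np.int64(269), np.int64(192))]
44.99054369235858 [-8.24  0.86  0.04]
```

The mark is now at scene pixel (286,188), against a prediction of (287,191) at the arrow, so four clicks are done. Now I'll turn the hand square to the box and move in front of the latch post.

```bash
python3 -m handwheel '0 0 0 0.112 1;0 0 0 0.112 1;0 0 0 0.112 1;0 0 0 0.112 1;0 0 0 0.112 1;0 0 0 0.112 1;0 0 0 0.113 1;0 0 0 0 1' && python3 -m handwheel '-1.3 0.5 0 0 1;-1.3 0.5 0 0 1;-1.3 0.5 0 0 1;-1.3 0.5 0 0 1;0 0 1 0 1;0 0 1 0 1;0 0 0.8 0 1;0 0 0 0 1'; python3 -c "
from h import *
print(ang(),w2b(get_obs()['eef_pos']),go(-55,-50,.258))"
```

```text
clock: 12.72
eef_pos: [0.4327, -0.0445, 0.284]
tool_rot: [-2.123, -2.314, 0.001]
force: [-0.1, -0.8, 0.1]
gripper_width: 0.0002
grasp_force: 0.0
clock: 13.38
eef_pos: [0.4566, -0.094, 0.2544]
tool_rot: [-2.115, -2.318, 0.003]
force: [-1.1, -0.8, -0.3]
gripper_width: 0.0002
grasp_force: 0.0
0.03801147795616178 [-105.28933544  -49.14112905] [-0.09  5.03 -0.38]
```

```bash
python3 -m handwheel '-0.1 0 -0.3 0 1;0 1 0 0 1;0 1.2 0 0 1;0 1.2 0 0 1;0 1 0 0 1;0 0.6 0 0 1;0 0 0 0 1' && python3 -m handwheel '0 0.3 0 0 1;0 0.3 0 0 1;0 0.3 0 0 1;0 0.3 0 0 1;0 0.3 0 0 1' && python3 -m handwheel '0 0.3 0 0 1;0 0.3 0 0 1;0 0.3 0 0 1;0 0.3 0 0 1;0 0.3 0 0 1' && python3 -m handwheel '0 0.2 0 0 1;0 0.2 0 0 1;0 0 0 0 1'&& python3 -m handwheel '0 0.2 0 0 1;0 0 0 0 1'; python3 -c "
from h import *
print(w2b(get_obs()['eef_pos']))"
```

```text
clock: 13.97
eef_pos: [0.5095, -0.0908, 0.2599]
tool_rot: [2.117, 2.32, 0.001]
force: [-0.8, -0.5, 0.7]
gripper_width: 0.0003
grasp_force: 0.0
clock: 14.38
eef_pos: [0.5226, -0.0896, 0.2596]
tool_rot: [-2.118, -2.32, 0.001]
force: [-0.6, -0.4, -0.5]
gripper_width: 0.0006
grasp_force: 0.6
clock: 14.8
eef_pos: [0.5379, -0.0882, 0.2596]
tool_rot: [-2.118, -2.32, 0.0]
force: [-1.2, -0.8, -1.1]
gripper_width: 0.0008
grasp_force: 0.6
clock: 15.05
eef_pos: [0.5421, -0.0878, 0.2597]
tool_rot: [2.118, 2.32, 0.0]
force: [-0.5, -0.2, 0.0]
gripper_width: 0.0006
grasp_force: 0.2
clock: 15.22
eef_pos: [0.5437, -0.0877, 0.2597]
tool_rot: [-2.118, -2.32, 0.0]
force: [-0.9, -1.3, -0.0]
gripper_width: 0.0006
grasp_force: 0.5
[-17.95789934 -50.77972178]
```

Contact is light and the post is moving. I'll continue in small steps until the force rises at the stop.

```bash
for i in 1; do python3 -m handwheel '0 0.2 0 0 1;0 0 0 0 1' | grep -E "eef_pos|force:"; python3 -m handwheel '0 0.2 0 0 1;0 0 0 0 1'| grep -E "eef_pos|force:"; python3 -m handwheel '0 0.15 0 0 1;0 0 0 0 1'| grep -E "eef_pos|force:"; done
```

```text
eef_pos: [0.5447, -0.0876, 0.2595]
force: [-6.9, -1.6, 4.0]
grasp_force: 3.6
eef_pos: [0.5456, -0.0875, 0.2594]
force: [-13.1, -2.9, 9.1]
grasp_force: 6.9
eef_pos: [0.5462, -0.0874, 0.2593]
force: [-17.3, -3.8, 13.9]
grasp_force: 9.4
```

The force has risen to 17 N, so the post is on its end stop. Backing off, rising clear and taking a last look.

```bash
python3 -m handwheel '0 -0.6 0 0 1;0 -1.2 0 0 1;0 -1.5 0 0 1;0 -1.5 0 0 1;0 -1.5 -1 0 1;0 -1 -3 0 1;0 -1 -3 0 1;0 -1 -3 0 1' && python3 -m handwheel '0 -2 -3 0 1;0 -2 -3 0 1;0 -2 -3 0 1;0 -2 -2 0 1;0 0 0 0 1;0 0 0 0 1' | head -2
python3 - <<'E'
from h import *
p,_=read_camera("scene");q,_=read_camera("side")
for x in(-20,8): print(x,np.round(proj("scene",np.r_[b2w(x,-50),.0815])))
cv2.imwrite("pics/f.png",np.hstack([cv2.resize(p[140:310,150:390],None,fx=1.65,fy=1.65,interpolation=2),cv2.resize(q[175:345,240:480-0],None,fx=1.65,fy=1.65,interpolation=2)]))
b=cv2.resize(p[155:225,225:335],None,fx=7,fy=7,interpolation=2)[:, :770]
a=cv2.imread("pics/f.png"); a=a[:, :792]; h=a.shape[0]; cv2.imwrite("pics/f.png",np.vstack([a,cv2.resize(b,(a.shape[1],600-h))]))
E
```

```text
clock: 16.38
eef_pos: [0.456, -0.0957, 0.3608]
tool_rot: [2.118, 2.32, 0.0]
force: [0.9, -0.0, 1.0]
gripper_width: 0.0008
grasp_force: 0.0
clock: 16.88
eef_pos: [0.3767, -0.103, 0.471]
-20 [245. 201.]
8 [252. 212.]
```

View pics/f.png

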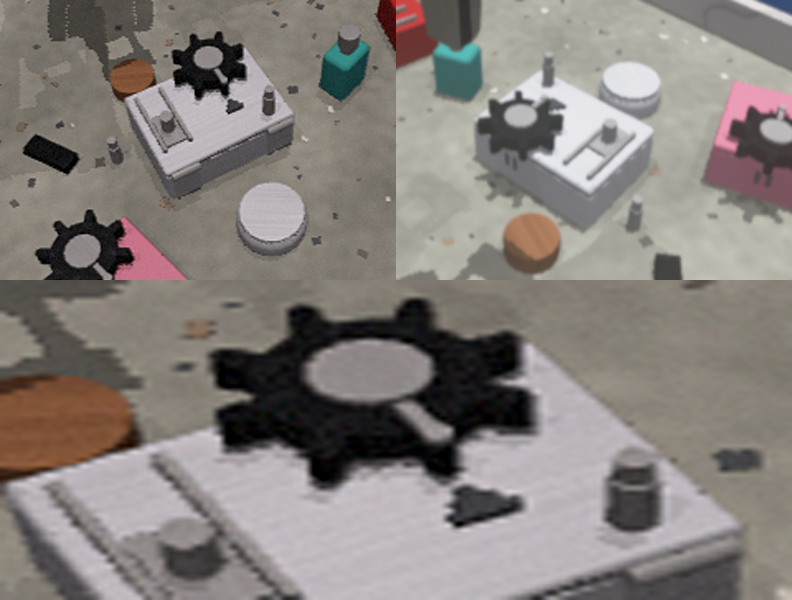

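The last picture shows the marked lobe at the arrow (430,425). The latch post has slid back to (190,545), which is scene pixel (252,212) as predicted for fully open. All bystanders are still standing in place.

```bash
python3 -c "
from station import *
print(job_done())"
```

```text
the job is handed in; nothing more can be done
None
```

The job is handed in: four clicks brought the wheel's marked lobe to the arrow without passing it, then I pushed the latch to its end stop and moved the arm clear, with the other things on the shelf still standing in place in the last pictures.

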